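# Shim the rocking banding wheel

### The job

The banding wheel on the bench rocks because one of its four feet, the bare steel one, has lost its black rubber pad. Using only the fingertips, push the wooden wedge along the bench, thin end first, under that bare foot until the wheel stands level and no longer rocks, then take the hand away. Do not pick up or tip the wedge, do not touch the wheel or push it out of its place, and leave the jars and the cup alone.

Things in the scene. Friction and masses are not known exactly. Their poses are not given: they have to be found in the camera images.
- banding_wheel: Low potter's turntable, about 2.2 kg, loose: aluminium head 124 mm across, top 57 mm high, on a dark base with four arms in a cross. Feet 26 mm across, 85 mm from the middle on its own +x, -x, +y, -y. Three have black rubber pads 9 mm thick; the +y foot is bare steel, and the wheel leans down on it by 0.11 rad. Origin: middle, level with the pads' soles; z is vertical when the wheel is level.
- bare_foot (a point): Lowest point of the bare steel foot, at (0, 85, 9) mm in the wheel's frame; same axes (+y points outward along the arm). On the bench at the start, 9 mm above it when the wheel is level. The sole curves up 2 mm at 10 mm from its centre, so a thin edge can enter. The wheel stays put under a slow push of the wedge.
- wedge: Light-wood wedge, 60 g, 84 mm long (own x), 50 mm wide, lying flat: 1.5 mm high at the thin end (+x), 18.3 mm at the back (-x). Origin: centre of the underside. It starts with the thin end 25 to 45 mm outside the bare foot's centre, within 12 mm and 0.15 rad of pointing in along the arm. The wheel is level when this origin is about 6 mm outside the foot's centre; friction then holds it.
- wedge_back (a point): Centre of the wedge's upright back face (50 mm wide, 18.3 mm high), where it is pushed; 42 mm behind the wedge's origin and 9 mm above its underside; same axes as the wedge.
- red_jar: Bystander: red-brown glaze jar with a black lid, 58 mm in diameter, 73 mm high. Origin: centre of the underside.
- cream_jar: Bystander: cream glaze jar with a black lid, 58 mm in diameter, 73 mm high. Origin: centre of the underside.
- enamel_cup: Bystander: white enamel cup with a blue rim, 72 mm in diameter, 64 mm high. Origin: centre of the underside.
Things that resemble listed ones, but are neither listed nor needed, are in the scene too. What is meant by the wedge is not turquoise, and is the smaller of those in its own colour.

How it is judged (in metres and radians):
At the end, for the whole second after the job is handed in: The wheel is level to 0.02 rad (a little over 1 degree) and at rest, with its bare foot bearing (more than 1 N) on the wedge's upper face; the wedge lies flat on the bench under the foot; the wheel's middle is within 30 mm of where it began (angle between banding_wheel's own z axis and vertical below 0.02 rad and contact force between banding_wheel and wedge above 1 N and x of bare_foot in the frame of wedge between -0.042 and 0.042 m and y of bare_foot in the frame of wedge between -0.025 and 0.025 m and angle between wedge's own z axis and vertical below 0.05 rad and height (world z) of wedge below 0.004 m and distance of banding_wheel from where it was at the start of the episode below 0.03 m and linear speed of each of banding_wheel, wedge below 0.01 m/s and angular speed of banding_wheel below 0.03 rad/s); the robot touches nothing.
It fails at once if the wedge is lifted off the bench or tipped (height (world z) of wedge above 0.008 m or angle between wedge's own z axis and vertical above 0.15 rad).
It fails at once if the robot touches the wheel (contact force between the arm and banding_wheel above 1 N).
It fails at once if the fingers touch the wheel (contact force between the fingers and banding_wheel above 1 N).
It fails at once if the wheel is lifted or pushed more than 30 mm out of its place (height (world z) of banding_wheel above 0.012 m or distance of banding_wheel from where it was at the start of the episode above 0.03 m).
It fails at once if a jar or the cup is moved more than 20 mm or tipped (distance of any of red_jar, cream_jar, enamel_cup from where it was at the start of the episode above 0.02 m or angle between any of red_jar, cream_jar, enamel_cup's own z axis and vertical above 0.3 rad).
It also fails if it takes over 48 s, if anything falls off the work surface, if the arm or the gripper's body presses on something with over 40 N, if the wrist force passes 120 N, or if a joint passes its speed limit or range.

### The arm

A 7-joint arm with a two-finger parallel gripper is mounted at the origin on a cart in front of the work surface, level with it; the furniture and walls round the work are solid. World frame = base frame: x ahead of the robot, y to its left, z up, the work surface at z = 0. Lengths are in mm, angles in rad, forces in N, time in s.
With the tool pointing down it reaches from about 400 to 875 mm from the base axis. Payload 4.4 kg.
Tool frame: the origin (TCP) lies at the very end of the fingers, on their centre line; the grasp point (between the pads) lies 19 mm behind it; z points along the fingers, y is the direction in which the jaws open and shut (so a half turn about z gives the same grasp; the last joint's range is limited). The gripper opens to 85 mm and grips with 20 to 120 N. Pads are 22 mm wide; open, the fingers measure 114 mm over their backs; the gripper's body (76 mm by 85 mm) begins 54 mm behind the grasp point. The pads swing forward as they close: fully open they stand 13 mm farther back than shut.
Start: joints at [1.252, 0.628, 0.038, 1.517, -0.027, 0.996, -0.02], TCP at [162.603, -629.347, 231.313] pointing down, gripper open.
Joint ranges: [-3.06, 3.06], [-0.37, 2.12], [-1.25, 1.32], [0.18, 2.47], [-1.1, 4.24], [0.23, 1.98], [-2.94, 2.94]. Speed limits (rad/s): [2.57, 2.57, 3.14, 3.14, 3.14, 3.14, 3.14].

### API

Orientations are given as [roll, pitch, yaw] about the fixed x, y, z axes, in that order (R = Rz(yaw) Ry(pitch) Rx(roll)).
In Python, from cell import ctrl gives the robot as it stands. The module is installed in compiled form; this text tells all that it offers.
- The arm moves only by the shell command python3 -m jog 'ROWS'. ROWS is text: rows parted by semicolons, each of 7 numbers parted by spaces: the shift along the tool's x, y, z in mm, then the turn, a rotation vector about the tool's x, y, z in degrees, then the opening, from -1 (shut) to 1 (fully open). In form: x y z wx wy wz claw; .... A call has 1 to 8 rows; each row is the pose to reach, as a shift and turn from the pose commanded when the call began, along the tool's axes at that moment; what a row does not reach only later rows make up. A row lasts 1/8 s, in which the tool goes at most 62.5 mm and 10.7 degrees, less where a joint would pass 70% of its speed; a pose out of reach is approached as far as the arm can. A call with a gripper value outside its range is refused whole. The fingers move at their own pace and stop on an object; the grip force is fixed at half the most. Time passes only in rows, so rows that repeat a pose let the fingers close. It gives the time, the measured TCP pose, the force and the opening at its end, in the units of the state.
- ctrl.read_state(): the state, without advancing time (a new reading comes with each control period).
- ctrl.get_image(name): name is "scene" or "top" or "wrist"; returns a dict with "image" (420x560x3 uint8, red, green, blue), "z_map" (420x560 float32, mm along the optical axis (not along the pixel's ray), 0 where there is no reading), "vertical_fov" (degrees; the focal length in pixels is half the picture's height over the tangent of half this angle, whatever the lens; pixels are square), "cx", "cy" (the principal point, pixels), "k1" (the pictures are not rectified: a ray, as slopes to the right and down, at radius r is drawn at 1 + k1 r^2 times it, then the intrinsics apply), "extrinsics" (4x4, takes a point from world to camera coordinates); the wrist camera has in their place "hand_eye" (4x4, takes a point from camera to tool coordinates, whose origin is the TCP and whose axes are the flange's). Camera axes: x right, y down, z forward; pixel columns grow to the right and rows downward; lengths in mm; the calibration is good to about 2 mm. A picture is of the moment at which its call begins: read the wrist's pose just before it.
- ctrl.finish_job(): hands the job in, once; it reports no verdict.
The state is a dict: "clock": time; "qpos": joint angles; "qd": joint speeds; "tau": joint torques, N m; "eef_pos": TCP position; "tool_rot": TCP orientation; "force": force on the tool from outside, world axes, zero at the start; "torque": the same for the moment, N m; "width": finger opening in mm.
Only numpy, scipy, OpenCV 4.12 (cv2) and the standard library are available. Lean on these libraries where they do the work, as an engineer would, in place of code of your own. Each camera call takes 0.05 s, during which the arm holds its last target.

## Working session

There is one attempt and no reset: what is moved stays moved. The work goes in short steps, Python scripts to look and compute and a shell command to move; the robot and the scene stay as the last step left them, time stands still between calls to the robot, and variables do not carry over. Pictures are saved under pics/ and viewed, and the job is handed in when it is done.

```bash
mkdir -p pics
cat > h.py <<'E'
import numpy as np, cv2
from cell import ctrl
def grab(n,tag):
    d=ctrl.get_image(n); cv2.imwrite(f'pics/{tag}.png',d['image'][:,:,::-1])
    np.savez(f'{tag}.npz',**{k:v for k,v in d.items()}); return d
def K(d):
    h=d['image'].shape[0]; f=h/2/np.tan(np.radians(float(d['vertical_fov']))/2)
    return f,float(d['cx']),float(d['cy']),float(d['k1'])
def ray(d,u,v):
    f,cx,cy,k=K(d); x=(u-cx)/f;y=(v-cy)/f; a,b=x,y
    for _ in range(20):
        s=1+k*(a*a+b*b); a,b=x/s,y/s
    return np.array([a,b,1.])
def T(d): return np.linalg.inv(d['extrinsics'])
def atz(d,u,v,z,M=None):
    M=T(d) if M is None else M
    r=M[:3,:3]@ray(d,u,v); o=M[:3,3]; return o+r*(z-o[2])/r[2]
def dep(d,u,v,M=None):
    M=T(d) if M is None else M
    z=d['z_map'][int(round(v)),int(round(u))]; return M[:3,:3]@(ray(d,u,v)*z)+M[:3,3]
def proj(d,p,E=None):
    E=d['extrinsics'] if E is None else E
    q=E[:3,:3]@np.array(p)+E[:3,3]; f,cx,cy,k=K(d); a,b=q[0]/q[2],q[1]/q[2]; s=1+k*(a*a+b*b)
    return f*a*s+cx,f*b*s+cy
E
python3 - <<'E'
from h import *
print(ctrl.read_state())
for n in('scene','top'):
    d=grab(n,n+'0'); print(n,K(d),T(d).round(2).tolist())
E
```

```text
{'clock': 0.0, 'qpos': array([ 1.25220359,  0.62931262,  0.03840904,  1.51838965, -0.02698823,
        0.99631877, -0.02002076]), 'qd': array([-0.00067657,  0.00104364,  0.00100033, -0.00113685,  0.00164738,
        0.00165513,  0.00072028]), 'tau': array([-2.82457968e-04, -5.63406730e+01,  1.22636531e+00, -1.93445492e+01,
        1.10581471e-02,  1.04657272e-02,  2.28264162e-05]), 'eef_pos': array([ 162.45323354, -628.70939063,  230.40329823]), 'tool_rot': array([-3.13968131e+00,  1.46807218e-05,  2.52804537e-01]), 'force': array([ 0.19549594, -0.43555828,  0.02260148]), 'torque': array([0.03417672, 0.04962365, 0.01379145]), 'width': 84.88585030868181}
scene (np.float64(407.573908631694), 275.4945389102999, 209.46393945226637, -0.03710940229836928) [[-0.86, -0.26, 0.44, 171.99], [-0.51, 0.41, -0.76, 606.27], [0.02, -0.87, -0.48, 447.98], [0.0, 0.0, 0.0, 1.0]]
top (np.float64(443.87739033240234), 283.95835675817335, 201.6428842834347, -0.006243446256138163) [[0.01, -1.0, 0.03, 515.11], [-1.0, -0.01, 0.02, -52.6], [-0.02, -0.03, -1.0, 890.06], [0.0, 0.0, 0.0, 1.0]]
```

View pics/scene0.png

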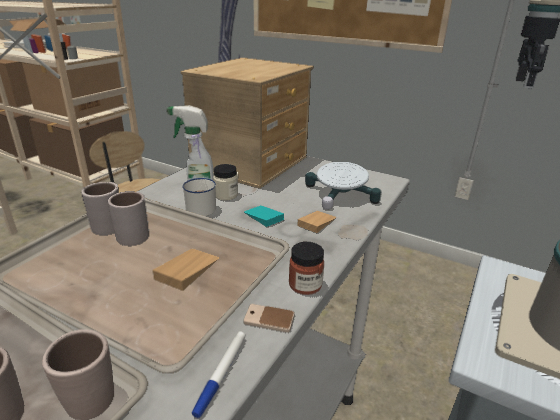

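View pics/top0.png

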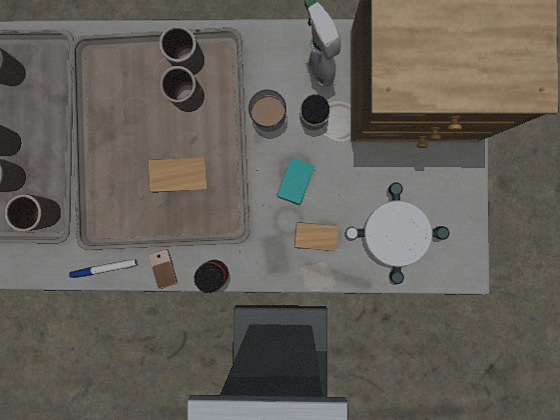

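Candidates for the wedge in the top picture are a small tan block at (317,236), a larger tan block on the tray at (178,175), a turquoise one at (296,181) and a brown/cream block at (163,268). The small tan one beside the pale bare foot (351,233) fits the description. I'll check it in a close crop.

Run:
```python
from h import *
i=cv2.imread('pics/top0.png'); c=i[170:300,270:460]; cv2.imwrite('pics/c1.png',cv2.resize(c,None,fx=4,fy=4,interpolation=cv2.INTER_CUBIC))
i=cv2.imread('pics/scene0.png'); c=i[150:250,230:410]; cv2.imwrite('pics/c2.png',cv2.resize(c,None,fx=4,fy=4,interpolation=cv2.INTER_CUBIC))
```

```text
(no output)
```

View pics/c1.png

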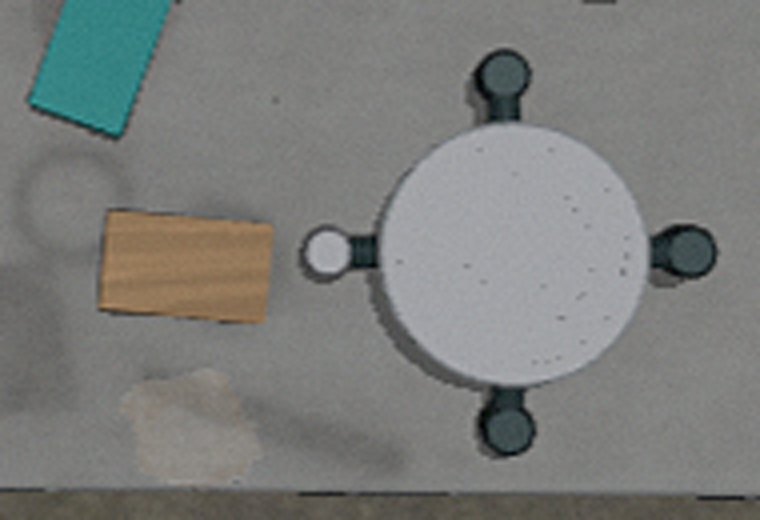

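View pics/c2.png

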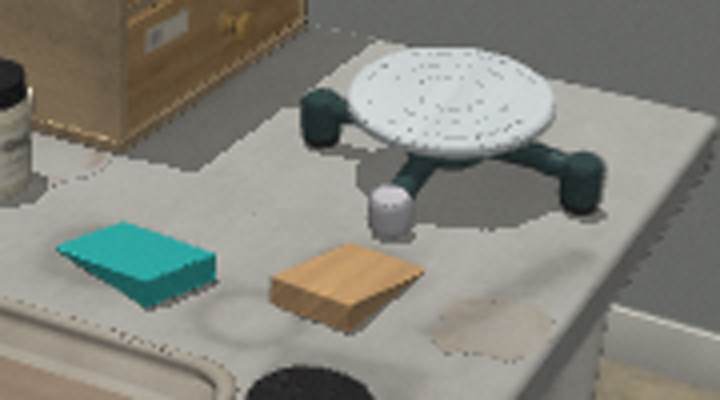

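Run:
```python
from h import *
d=dict(np.load('top0.npz'))
g=lambda u,v:(u/4+270-.4,v/4+170-.4)
w=[atz(d,*g(*p),z) for p,z in [((107,210),18.3),((272,224),1.5),((265,323),1.5),((100,310),18.3)]]
for p in w: print('wedge',p.round(1))
w=np.array(w); b=(w[0]+w[3])/2; t=(w[1]+w[2])/2; print('back',b,'thin',t,'len',np.linalg.norm((t-b)[:2]),'wid',np.linalg.norm((w[0]-w[3])[:2]),np.linalg.norm((w[1]-w[2])[:2]),'yaw',np.arctan2(*(t-b)[1::-1]))
for n,p in dict(bare=(327,253),my=(690,251),px=(503,76),mx=(507,428),head=(515,254)).items():
    q=dep(d,*g(*p)); print(n,q.round(1))
for n,p in dict(bench1=(200,450),bench2=(300,150),wedgetop=(180,265)).items(): print(n,dep(d,*g(*p)).round(1))
s=dict(np.load('scene0.npz'))
for n,p in dict(barefoot_bot=(390,236),baretop=(390,190),wedgethin=(386,257),backc=(308,310),bench=(200,290)).items():
    print(n,dep(s,p[0]/4+230-.4,p[1]/4+150-.4).round(1))
# furniture/jars
for n,p in dict(redjar=(210,276),cream=(315,108),cup=(268,105),draw=(420,128),traycorner=(243,160),turq1=(282,197),turq=(290,201)).items(): print(n,dep(d,*p).round(1))
```

```text
wedge [502.6 -56.   18.3]
wedge [ 496.  -138.4    1.5]
wedge [ 446.7 -135.     1.5]
wedge [453.7 -52.9  18.3]
back [478.14572539 -54.44614835  18.3       ] thin [ 471.36289916 -136.69746707    1.5       ] len 82.53051655265327 wid 49.03350086557558 49.362645749533236 yaw -1.6530748046856494
bare [ 482.6 -163.1   22.5]
my [ 485.6 -330.9   45. ]
px [ 568.5 -245.6   34.3]
mx [ 400.1 -247.7   33. ]
head [ 484.  -246.2   56. ]
bench1 [ 3.832e+02 -1.031e+02 -3.000e-01]
bench2 [ 533.  -152.3    0.8]
wedgetop [475.7 -92.2  11.5]
barefoot_bot [ 480.5 -155.9    1.7]
baretop [ 487.4 -166.8   24.5]
wedgethin [ 4.731e+02 -1.346e+02  4.000e-01]
backc [480.6 -52.9   5.5]
bench [543.3 -49.1  -0.6]
redjar [402.8 103.   70.2]
cream [715.3 -89.2  70.8]
cup [7.307e+02 7.000e-01 3.160e+01]
draw [ 667.2 -266.9  127.2]
traycorner [623.7  49.4  24.2]
turq1 [551.7 -27.5  19.6]
turq [544.4 -43.1   4.5]
```

The crops confirm it: the small tan wedge has its thin end facing the pale bare foot. The wedge yaw is about -1.65, with its thin end at (471,-137) and its back at (478,-54). The bare foot is near (483,-164). I'll push with both fingertips, about 18 mm apart, tool x along world +y. First I swing over, staying high.

```bash
python3 -m jog '40 -38 0 0 0 -6 0;81 -77 0 0 0 -12 -0.5;122 -115 0 0 0 -19 -0.5;163 -153 0 0 0 -25 -0.5;203 -192 0 0 0 -31 -0.5;244 -230 0 0 0 -38 -0.5;285 -269 0 0 0 -44 -0.5;325 -307 0 0 0 -50 -0.5'
python3 - <<'E'
from h import *
s=ctrl.read_state()
p=s['eef_pos'];print(p,s['tool_rot'],s['width'],s['clock'])
y=s['tool_rot'][2]; d=np.array([478,-20,231])-p
print('tool x',np.cos(y)*d[0]+np.sin(y)*d[1],'tool y',np.sin(y)*d[0]-np.cos(y)*d[1],'wz',-np.degrees(np.pi/2-y))
E
```

```text
clock: 1.1
eef_pos: [401.2, -249.1, 231.3]
tool_rot: [3.142, -0.0, 1.129]
force: [0.7, -0.6, 0.5]
width: 21.1
[ 401.15271984 -249.14930947  231.26961145] [ 3.14155903e+00 -7.27722015e-06  1.12888144e+00] 21.071802693711987 1.1
tool x 240.00130567197323 tool y -28.535657897229513 wz -25.319858101357447
```

```bash
python3 -m jog '48 -6 0 0 0 -7 -0.5;96 -12 0 0 0 -14 -0.5;144 -18 0 0 0 -21 -0.5;192 -24 20 0 0 -28 -0.5;239 -30 70 0 0 -28 -0.5;239 -30 120 0 0 -28 -0.5;239 -30 160 0 0 -28 -0.5;239 -30 160 0 0 -28 -0.5'
python3 - <<'E'
from h import *
s=ctrl.read_state()
p=s['eef_pos'];print(p,s['tool_rot'],s['width'],s['clock'])
d=grab('scene','scene1');d=grab('wrist','wrist1');d=grab('top','top1')
i=cv2.imread('pics/top1.png'); c=i[170:300,270:460]; cv2.imwrite('pics/c3.png',cv2.resize(c,None,fx=4,fy=4,interpolation=cv2.INTER_CUBIC))
E
```

```text
clock: 2.1
eef_pos: [473.9, -22.0, 69.0]
tool_rot: [-3.135, 0.0, 1.615]
force: [0.6, -0.5, -0.9]
width: 21.4
[473.9335384  -22.04591283  69.01465582] [-3.13488200e+00  5.12887039e-06  1.61505933e+00] 21.414279864092247 2.1
```

View pics/scene1.png

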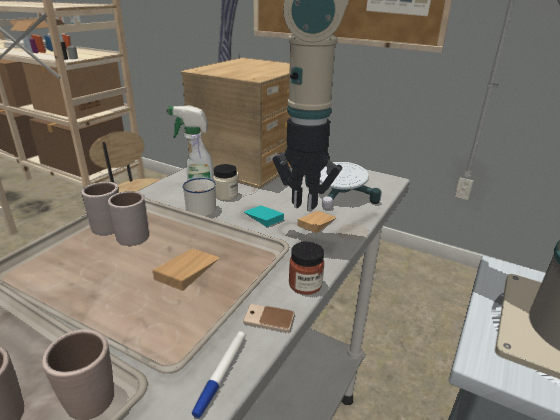

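View pics/wrist1.png

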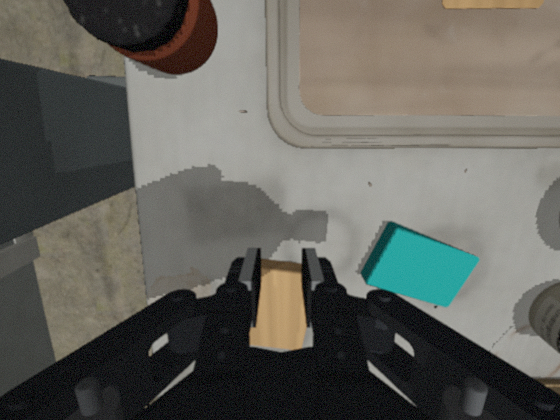

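View pics/c3.png

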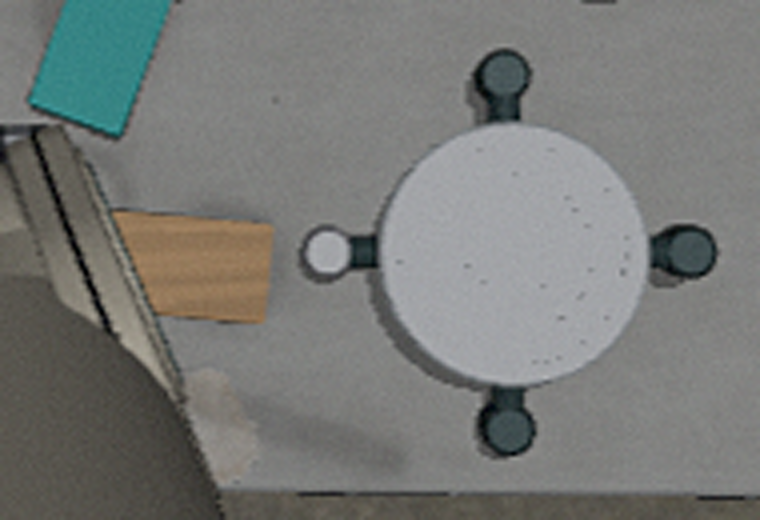

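Scene shows the shut-ish fingers at about (305,200), above the bench behind the wedge back, and the top crop shows wedge and wheel unmoved. Descending now.

```bash
python3 -m jog '0 2 20 0 0 0 -0.5;0 2 40 0 0 0 -0.5;0 2 54 0 0 0 -0.5;0 2 62 0 0 0 -0.5;0 2 62 0 0 0 -0.5;0 2 62 0 0 0 -0.5'
python3 - <<'E'
from h import *
s=ctrl.read_state()
print(s['eef_pos'],s['tool_rot'],s['force'])
d=grab('scene','scene2')
i=cv2.imread('pics/scene2.png'); c=i[150:250,230:410]; cv2.imwrite('pics/c4.png',cv2.resize(c,None,fx=4,fy=4,interpolation=cv2.INTER_CUBIC))
E
```

```text
clock: 3.0
eef_pos: [478.8, -22.2, 9.8]
tool_rot: [3.141, -0.0, 1.614]
force: [0.4, 0.4, -0.5]
width: 21.3
[478.7532197  -22.15559557   9.8082901 ] [ 3.14070497e+00 -3.46109871e-05  1.61400547e+00] [ 0.43164801  0.42154641 -0.52591165]
```

View pics/c4.png

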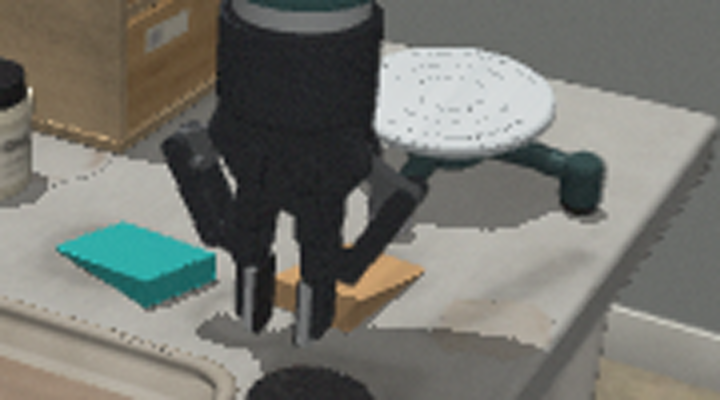

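```bash
python3 -m jog '-5 -1 4 0 0 0 -0.5;-10 -1 4 0 0 0 -0.5;-14 -1 4 0 0 0 -0.5;-18 -1 4 0 0 0 -0.5;-20 -1 4 0 0 0 -0.5;-22 -1 4 0 0 0 -0.5;-24 -1 4 0 0 0 -0.5;-24 -1 4 0 0 0 -0.5'
python3 - <<'E'
from h import *
s=ctrl.read_state()
print(s['eef_pos'],s['tool_rot'],s['force'])
d=grab('scene','scene3');print(proj(d,s['eef_pos']),proj(d,[478,-54,9]))
i=cv2.imread('pics/scene3.png'); c=i[150:250,230:410]; cv2.imwrite('pics/c5.png',cv2.resize(c,None,fx=4,fy=4,interpolation=cv2.INTER_CUBIC))
E
```

```text
clock: 4.05
eef_pos: [478.5, -46.3, 5.3]
tool_rot: [3.142, 0.0, 1.614]
force: [0.4, -0.2, 0.4]
width: 21.8
[478.45711678 -46.29204637   5.32228149] [3.14150893e+00 7.61434509e-05 1.61399857e+00] [ 0.44531016 -0.24439037  0.36121353]
(np.float64(306.05857339093404), np.float64(228.881314596233)) (np.float64(308.04174658373904), np.float64(225.78783752392206))
```

View pics/c5.png

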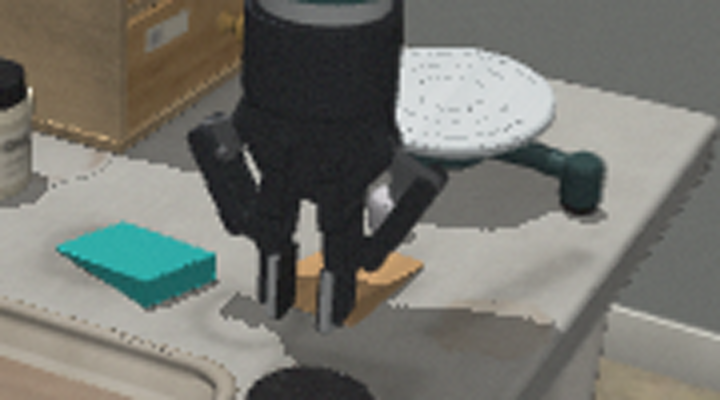

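```bash
python3 -m jog '0 0 0 0 0 0 -0.66;0 0 0 0 0 0 -0.66;-4 0 0 0 0 0 -0.66;-8 0 0 0 0 0 -0.66;-12 0 0 0 0 0 -0.66;-16 0 0 0 0 0 -0.66;-20 0 0 0 0 0 -0.66;-20 0 0 0 0 0 -0.66'
python3 - <<'E'
from h import *
s=ctrl.read_state()
print(s['eef_pos'],s['tool_rot'],s['force'])
d=grab('scene','scene4');grab('top','top4')
i=cv2.imread('pics/scene4.png'); c=i[150:250,230:410]; a=cv2.resize(c,None,fx=3,fy=3,interpolation=cv2.INTER_CUBIC)
i=cv2.imread('pics/top4.png'); c=i[180:280,270:450]; b=cv2.resize(c,None,fx=3,fy=3,interpolation=cv2.INTER_CUBIC)
cv2.imwrite('pics/c6.png',np.vstack([a,b]))
E
```

```text
clock: 5.1
eef_pos: [479.3, -63.3, 5.4]
tool_rot: [3.141, -0.004, 1.616]
force: [-0.7, 7.2, 1.9]
width: 14.8
[479.32915268 -63.28679996   5.37224111] [ 3.14073233 -0.00377774  1.61622286] [-0.67651174  7.24630929  1.93834956]
```

View pics/c6.png

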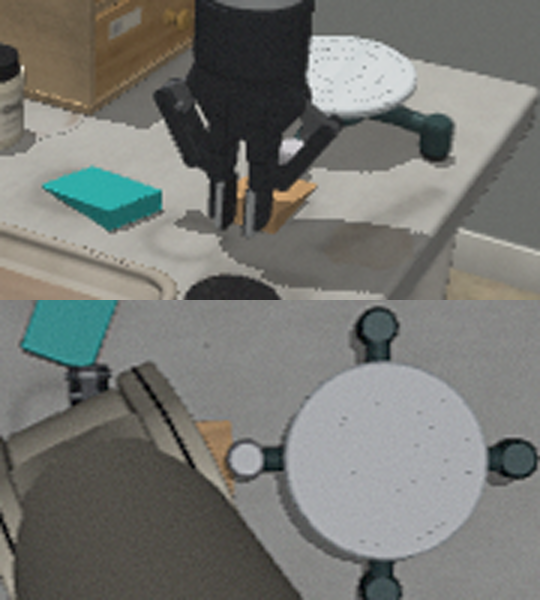

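```bash
python3 -m jog '-3 0 0 0 0 0 -0.66;-6 0 0 0 0 0 -0.66;-9 0 0 0 0 0 -0.66;-12 0 0 0 0 0 -0.66;-15 0 0 0 0 0 -0.66;-18 0 0 0 0 0 -0.66;-20 0 0 0 0 0 -0.66;-20 0 0 0 0 0 -0.66'
python3 - <<'E'
from h import *
s=ctrl.read_state()
print(s['eef_pos'],s['tool_rot'],s['force'])
d=grab('scene','scene5');grab('top','top5')
i=cv2.imread('pics/scene5.png'); c=i[150:250,230:410]; a=cv2.resize(c,None,fx=3,fy=3,interpolation=cv2.INTER_CUBIC)
i=cv2.imread('pics/top5.png'); c=i[180:280,270:450]; b=cv2.resize(c,None,fx=3,fy=3,interpolation=cv2.INTER_CUBIC)
cv2.imwrite('pics/c7.png',np.vstack([a,b]))
E
```

```text
clock: 6.2
eef_pos: [481.1, -81.5, 5.4]
tool_rot: [3.139, -0.006, 1.618]
force: [0.7, 10.5, 0.7]
width: 14.9
[481.07651956 -81.48474064   5.39201728] [ 3.13893857 -0.00565351  1.61843715] [ 0.65526542 10.5363141   0.66807436]
```

View pics/c7.png

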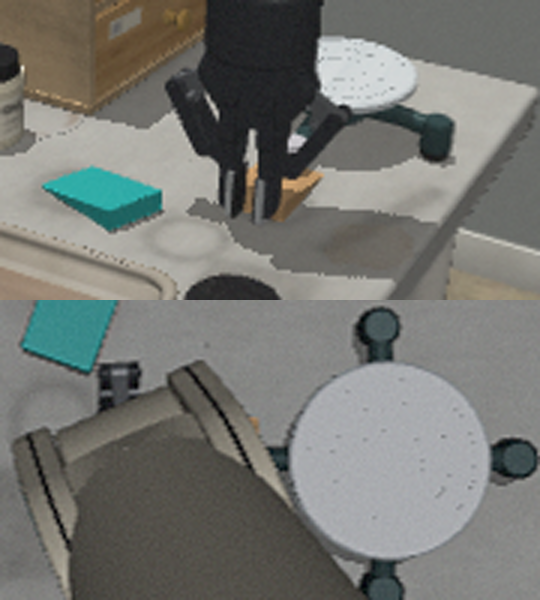

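```bash
cat >> h.py <<'E'
def tilt(d,c=(399,233),zr=(45,66)):
    P=[]
    for v in range(c[1]-27,c[1]+28):
        for u in range(c[0]-27,c[0]+28):
            if (u-c[0])**2+(v-c[1])**2<27**2 and d['z_map'][v,u]>0: P.append(dep(d,u,v))
    P=np.array(P); P=P[(P[:,2]>zr[0])&(P[:,2]<zr[1])]
    A=np.c_[P[:,:2]-P[:,:2].mean(0),np.ones(len(P))]
    m=np.ones(len(P),bool)
    for _ in range(5):
        x=np.linalg.lstsq(A[m],P[m,2],rcond=None)[0]; r=P[:,2]-A@x; m=abs(r)<2.5*r[m].std()+.1
    return 'slope x,y',x[:2].round(4),'z',x[2].round(1),'rms',r[m].std().round(2),m.sum()
E
python3 - <<'E'
from h import *
for n in('top0','top1','top4','top5'): print(n,tilt(dict(np.load(n+'.npz'))))
d=dict(np.load('top0.npz'))
# bench plane reference
P=np.array([dep(d,u,v) for v in range(150,290,3) for u in range(250,485,3)]);P=P[abs(P[:,2])<4]
print(np.linalg.lstsq(np.c_[P[:,:2],np.ones(len(P))],P[:,2],rcond=None)[0])
E
```

```text
top0 ('slope x,y', array([ 0.0002, -0.1098]), 'z', np.float64(57.4), 'rms', np.float64(1.39), np.int64(2238))
top1 ('slope x,y', array([ 0.0031, -0.109 ]), 'z', np.float64(57.4), 'rms', np.float64(1.41), np.int64(2245))
top4 ('slope x,y', array([ 0.0012, -0.1076]), 'z', np.float64(57.3), 'rms', np.float64(1.39), np.int64(2247))
top5 ('slope x,y', array([ 0.0009, -0.0603]), 'z', np.float64(57.0), 'rms', np.float64(1.37), np.int64(2248))
[-0.00148282  0.00098737  0.88953003]
```

The fitted head plane reads the lean well: 0.110 rad at the start, as stated, and 0.060 now. About 25 mm remains.

```bash
python3 -m jog '-3 0 0 0 0 0 -0.66;-6 0 0 0 0 0 -0.66;-9 0 0 0 0 0 -0.66;-12 0 0 0 0 0 -0.66;-15 0 0 0 0 0 -0.66;-17 0 0 0 0 0 -0.66;-17 0 0 0 0 0 -0.66'
python3 - <<'E'
from h import *
s=ctrl.read_state()
print(s['eef_pos'],s['tool_rot'],s['force'])
d=grab('scene','scene6');d=grab('top','top6');print(tilt(d))
i=cv2.imread('pics/scene6.png'); c=i[150:250,230:410]; a=cv2.resize(c,None,fx=3,fy=3,interpolation=cv2.INTER_CUBIC)
i=cv2.imread('pics/top6.png'); c=i[180:280,270:450]; b=cv2.resize(c,None,fx=3,fy=3,interpolation=cv2.INTER_CUBIC)
cv2.imwrite('pics/c8.png',np.vstack([a,b]))
E
```

```text
clock: 7.18
eef_pos: [481.7, -98.6, 5.4]
tool_rot: [3.139, -0.005, 1.618]
force: [0.8, 9.4, 1.6]
width: 14.3
[481.71296628 -98.61054751   5.35359797] [ 3.13922645 -0.00547589  1.61828336] [0.84201271 9.43025054 1.57682073]
('slope x,y', array([-0.0011, -0.0172]), 'z', np.float64(57.0), 'rms', np.float64(1.38), np.int64(2085))
```

View pics/c8.png

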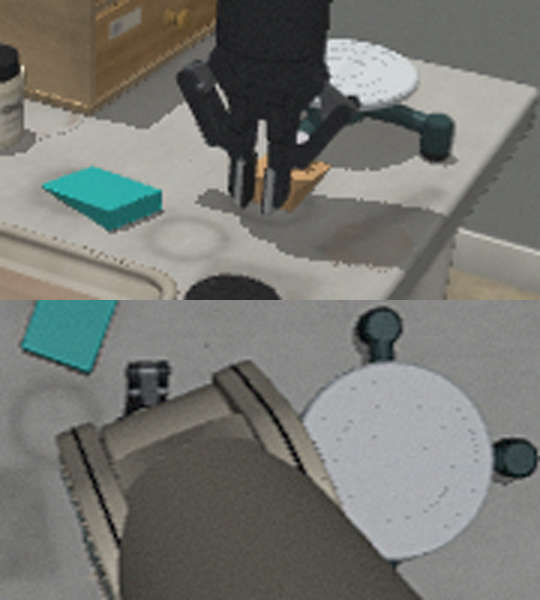

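```bash
python3 -m jog '-2 0 0 0 0 0 -0.66;-4 0 0 0 0 0 -0.66;-6 0 0 0 0 0 -0.66;-6.5 0 0 0 0 0 -0.66;-6.5 0 0 0 0 0 -0.66'
python3 - <<'E'
from h import *
s=ctrl.read_state()
print(s['eef_pos'],s['force'])
d=grab('top','top7');print(tilt(d))
E
```

```text
clock: 7.9
eef_pos: [481.9, -104.5, 5.4]
tool_rot: [3.139, -0.006, 1.619]
force: [-1.1, 11.2, 2.0]
width: 14.6
[ 481.94568499 -104.50711427    5.36883767] [-1.06805376 11.17287731  2.00690806]
('slope x,y', array([-0.0022, -0.0066]), 'z', np.float64(57.0), 'rms', np.float64(1.36), np.int64(1859))
```

```bash
python3 -m jog '-1 0 0 0 0 0 -0.66;-2 0 0 0 0 0 -0.66;-2 0 0 0 0 0 -0.66'
python3 - <<'E'
from h import *
s=ctrl.read_state()
print(s['eef_pos'],s['force'])
d=grab('top','top8');print(tilt(d))
E
```

```text
clock: 8.32
eef_pos: [482.0, -106.5, 5.4]
tool_rot: [3.139, -0.006, 1.619]
force: [-0.3, 11.4, 2.5]
width: 14.3
[ 482.02378412 -106.48734226    5.3838    ] [-0.28959276 11.41063095  2.48120364]
('slope x,y', array([-0.001 , -0.0025]), 'z', np.float64(57.1), 'rms', np.float64(1.34), np.int64(1778))
```

Lean is about 0.0025 rad and within noise, so I back the hand straight off, then raise it.

```bash
python3 -m jog '2 0 0 0 0 0 -0.66;5 0 0 0 0 0 -0.66;10 0 0 0 0 0 -0.66;20 0 0 0 0 0 -0.66;35 0 0 0 0 0 -0.66;60 0 -10 0 0 0 -0.66;75 0 -40 0 0 0 -0.66;75 0 -90 0 0 0 -0.66'; python3 -m jog '0 0 -60 0 0 0 -0.66;60 0 -90 0 0 0 -0.66;120 0 -90 0 0 0 -0.66;170 0 -90 0 0 0 -0.66;170 0 -90 0 0 0 -0.66'
python3 - <<'E'
from h import *
s=ctrl.read_state()
print(s['eef_pos'],s['force'])
d=grab('scene','scene9');d=grab('top','top9');print(tilt(d))
i=cv2.imread('pics/scene9.png'); c=i[150:250,230:410]; a=cv2.resize(c,None,fx=3,fy=3,interpolation=cv2.INTER_CUBIC)
i=cv2.imread('pics/top9.png'); c=i[180:280,270:450]; b=cv2.resize(c,None,fx=3,fy=3,interpolation=cv2.INTER_CUBIC)
cv2.imwrite('pics/c9.png',np.vstack([a,b]))
E
```

```text
clock: 9.38
eef_pos: [476.8, -33.7, 95.3]
tool_rot: [-3.138, -0.001, 1.619]
force: [1.4, -0.8, 0.8]
width: 14.6
clock: 10.0
eef_pos: [469.6, 139.4, 185.9]
tool_rot: [3.14, -0.003, 1.624]
force: [0.5, -1.1, -0.8]
width: 14.4
[469.61601177 139.39922621 185.86207271] [ 0.4568875  -1.10044425 -0.78540848]
('slope x,y', array([-0.0019, -0.0032]), 'z', np.float64(57.0), 'rms', np.float64(1.3), np.int64(2229))
```

View pics/c9.png

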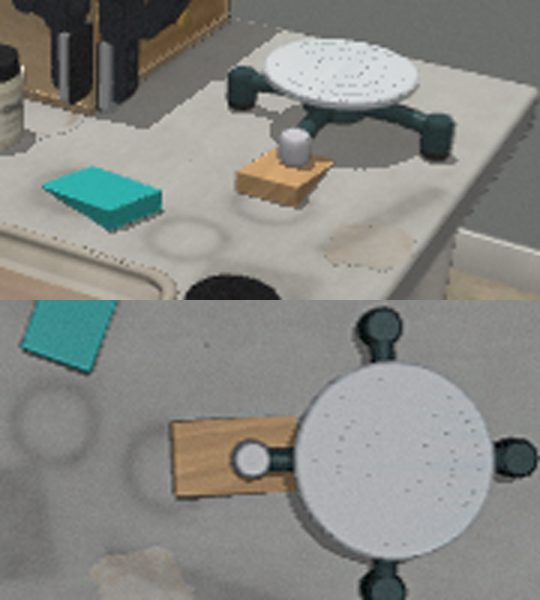

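View pics/scene9.png

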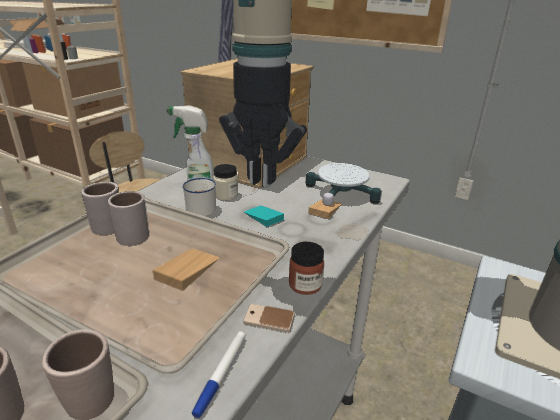

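The picture shows the foot (top crop ~(250,460)) centred on the wedge's upper face, with the wedge flat. Jars, cup and turquoise wedge are unmoved and the hand is clear. One last check that it is at rest, then I hand in.

```bash
python3 -m jog '0 0 0 0 0 0 -0.66;0 0 0 0 0 0 -0.66;0 0 0 0 0 0 -0.66;0 0 0 0 0 0 -0.66'
python3 - <<'E'
from h import *
d=grab('top','top10');print(tilt(d)); o=dict(np.load('top9.npz'))
print('pixel change',np.abs(d['image'][180:280,270:450].astype(int)-o['image'][180:280,270:450]).mean())
a=[dep(d,378/3+270,330/3+180-100),dep(d,515/3+270,157/3+180)];print(a)
print('head middle', atz(d,270+395/3,180+160/3,57))
print(ctrl.read_state()['force']); ctrl.finish_job()
E
```

```text
clock: 10.6
eef_pos: [470.7, 132.7, 185.3]
tool_rot: [-3.142, 0.0, 1.613]
force: [-0.3, -0.6, 0.5]
width: 15.0
('slope x,y', array([ 0.0015, -0.0005]), 'z', np.float64(57.0), 'rms', np.float64(1.31), np.int64(2242))
pixel change 2.483037037037037
[array([ 565.91601777, -247.35650896,   32.08670395]), array([ 485.19786625, -334.4043037 ,   31.84088014])]
head middle [ 483.6588579  -252.12471091   57.        ]
[0.10969494 0.29103196 0.19811068]
the job is handed in; nothing more can be done
```

I pushed the small tan wedge about 63 mm along the bench, thin end first, under the bare foot with two fingertips on its back face. I then drew the hand back and up to about 185 mm, and handed the job in at about 10.6 s.

- **Level:** the fit to the wheel's top gave a lean of 0.110 rad at the start. After I withdrew the hand it read about 0.003, then 0.001 on the last check, against a limit of 0.02.
- **Wheel position:** the wheel's middle shifted by about 2 mm, estimated from the pictures.
- **Wedge:** the last picture viewed shows it flat and nearly centred under the foot.
- **Bystanders:** the jars, the cup and the turquoise wedge look unmoved.
- **Force:** the push peaked at about 11 N in the readings I took. The hand touches nothing now.

No check failed or disagreed. The foot's load on the wedge can't be measured directly; I judged it to be bearing from the contact in the pictures and the lean having risen steadily as the wedge went in.

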